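# Post a tested bolt through the return-box flap

### The job

The bolt with the red paint bands, lying on the loading shelf of the return box, has been tested and belongs in the box. With your fingertips, slide it along the shelf and through the yellow flap until it drops down the chute, and get your fingers back out before the slow-closing flap comes down on them; the flap must finish shut. Do not pick the bolt up, and leave the other things on the bench as they are.

Things in the scene. Friction and masses are not known exactly. Their poses are not given: they have to be found in the camera images.
- return_box: Return box screwed to the bench: cream steel, clear roof and one clear side, 118 mm wide. Origin on the bench right below the flap hinge; x points level along the loading shelf INTO the box, z up. Bare steel shelf, 75 mm above the bench, runs level from x = -170 mm (open end) to the mouth at x = 0, 110 mm wide between 12 mm high lips. Box ends at x = 280 mm, roof top 142 mm above the bench.
- sill (a point): Point on the shelf surface in the middle of the mouth, right below the flap hinge, 75 mm above the bench. Mouth 110 mm wide; the hinge is 58 mm, the top of the header 67 mm above this point. Behind it the slick white floor stays level for 15 mm, then bends down as a slick chute to the bin floor.
- bin_floor (a point): Middle of the bin floor inside the box, 6 mm above the bench and 203 mm behind the hinge; the floor reaches from 130 to 276 mm behind the hinge. An earlier bolt lies across its far end.
- flap (a joint): Yellow steel flap in the mouth, 104 mm wide, 52 mm deep, 0.12 kg, hung on a level hinge along its top edge, swings inwards only. Angle in rad: 0 shut, 1.4 fully open. The bolt opens it with a push of a few newtons. No spring: it closes by its own weight, slowed by a damper, in about 3 s.
- flap_edge (a point): Middle of the flap's lower edge, 6 mm above the shelf and 5 mm inside the hinge line when shut.
- tested_bolt: Tested M24 bolt with nut, red bands on head and nut, 75 mm long, 0.56 kg, loose on the shelf, head towards the flap, up to 0.25 rad askew. Origin on its axis at mid-length (balance point), 20.5 mm above the shelf; x along the bolt to the head. Hexagons 41 mm across flats lie on a flat: head x = 22.5 to 37.5, nut -29.5 to -5.5 mm; thread 24 mm thick ends at -37.5 mm. Friction about 0.6.
- bolt_tail (a point): Centre of the flat threaded end of the tested bolt, the end to push on, 24 mm in diameter, 20.5 mm above the shelf. When this end comes to within about 10 to 0 mm short of the hinge line, the bolt tips over the bend and slides down the chute by itself; there is no need to reach more than 10 mm past the hinge.
- fresh_bolt_a: Untested bare bolt standing on its head on the bench, 75 mm high, 41 mm across the hexagon; leave it alone. Origin under its centre.
- fresh_bolt_b: A second untested bolt like it; leave it alone. Origin under its centre.
- socket: Black impact socket standing on the bench, 52 mm in diameter, 80 mm high; leave it alone. Origin under its centre.
- washer_tray: Blue open plastic tray of washers, 140 x 100 x 35 mm; leave it alone. Origin under its centre.
- spray_can: Spray can, 60 mm in diameter, 190 mm high; leave it alone. Origin under its centre.
- mug: White mug, 80 mm in diameter, 95 mm high; leave it alone. Origin under its centre.
- torque_wrench: Torque wrench lying on the bench, 350 mm long, 36 mm wide, 34 mm high, its x axis towards the square-drive head; leave it alone. Origin under its middle.
- caliper: Digital caliper lying on the bench, 200 mm long, 72 mm over its jaws, 12 mm high; leave it alone. Origin under its middle.
There are look-alikes about, which are no part of the job. What is shaped like the tested_bolt but purple or turquoise is not meant.

How it is judged:
By the outcome, as a careful person would: the job done as asked, in the order asked, and still so for the second after the job is handed in, with the robot touching nothing.
It also fails if it takes over 43 s, if anything falls off the work surface, if the arm or the gripper's body presses on something with over 40 N, if the wrist force passes 120 N, or if a joint passes its speed limit or range.

### The arm

A 6-joint arm with a two-finger parallel gripper is mounted at the origin on the work surface. World frame = base frame: x ahead of the robot, y to its left, z up, the work surface at z = 0. Lengths are in m, angles in rad, forces in N, time in s.
With the tool pointing down it reaches from about 0.35 to 0.775 m from the base axis. Payload 5.5 kg.
Tool frame: the origin (TCP) lies between the finger pads; the fingertips stand 11 mm ahead of it and the grasp point (between the pads) lies 8 mm behind it (tips_ahead is the distance from the TCP to the fingertips, in m); z points along the fingers, y is the line along which they close (so a half turn about z gives the same grasp; the last joint's range is limited). The gripper opens to 85 mm and grips with 20 to 120 N. Pads are 22 mm wide; open, the fingers measure 114 mm over their backs; the gripper's body (76 mm by 85 mm) begins 54 mm behind the grasp point. The pads swing forward as they close: fully open they stand 13 mm farther back than shut.
Start: joints at [-1.421, 0.313, 0.046, 1.304, 0, 1.431], TCP at [0.164, -0.551, 0.203] pointing down, gripper open.
Joint ranges: [-2.76, 2.76], [-0.86, 1.69], [-1.03, 1.26], [-2.2, 2.34], [-1.47, 1.5], [-3.14, 3.14]. Speed limits (rad/s): [2.57, 2.57, 3.14, 3.14, 3.14, 3.14].

### API

Orientations are given as a unit quaternion [w, x, y, z].
In Python, from workcell import * gives the robot as it stands. The module is installed in compiled form; this text tells all that it offers.
- The arm moves only by the tool jog_arm, never from a script. Its argument "moves" is a list of rows, each an object with "fingers": the closure, from 0 (fully open) to 1 (shut); "slide": the shift along the tool's x, y, z in mm, a list of three; "angular": the turn, a rotation vector about the tool's x, y, z in degrees, a list of three. A call has 1 to 10 rows; each row is the pose to reach, as a shift and turn from the pose commanded when the call began, along the tool's axes at that moment; what a row does not reach only later rows make up. A row lasts 1/12 s, in which the tool goes at most 41.7 mm and 7.16 degrees, less where a joint would pass 70% of its speed; a pose out of reach is approached as far as the arm can. A call with a gripper value outside its range is refused whole. The fingers move at their own pace and stop on an object; "squeeze" is the grip in N (left out, the last holds). Time passes only in rows, so rows that repeat a pose let the fingers close. It gives the time, the measured TCP pose, the force, the opening and the grip force at its end, in the units of the state.
- get_state(): the state, without advancing time (a new reading comes with each control period).
- read_camera(name): name is "scene" or "top" or "wrist"; returns a dict with "color" (400x640x3 uint8, red, green, blue), "fovy" (degrees; the focal length in pixels is half the picture's height over the tangent of half this angle, whatever the lens; pixels are square), "cx", "cy" (the principal point, pixels), "world_from_camera" (4x4, takes a point from camera to world coordinates); the wrist camera has in their place "tool_from_camera" (4x4, takes a point from camera to tool coordinates, whose origin is the TCP and whose axes are the flange's). Camera axes: x right, y down, z forward; pixel columns grow to the right and rows downward; lengths in m; the calibration is good to about 2 mm. A picture is of the moment at which its call begins: read the wrist's pose just before it. There is no depth.
- hand_in(): hands the job in; it is judged then, once.
Trained networks look in a picture, given as the dict that the camera call returned (one of the last four; its "shot" number tells which), for a name from the list of things; names that differ only in an ending like _2 or _b are one class to them, and where a whole thing is asked for, a point or a joint stands for the part that bears it (a point fixed in the world has none). Each returns a list of dicts, best first, with "p" (0 to 1); they miss things now and then, are a little off and sometimes report something else, mostly with a low value. They report only what shows in the picture. A call takes as long as a camera call. They do not tell look-alikes from the thing itself.
- look_for(target, picture): "point" ([column, row] in pixels, amid what is visible of it).
- tip_of(target, picture): "point" ([column, row] in pixels: a listed point, or the origin of a listed thing).
The state is a dict: "clock": time; "joint_pos": joint angles; "qvel": joint speeds; "tau": joint torques, N m; "tcp_pos": TCP position; "orientation": TCP orientation; "wrist_force": force on the tool from outside, world axes, zero at the start; "ft_torque": the same for the moment, N m; "finger_gap": finger opening in m; "grip_force": force on a finger pad.
Only numpy, scipy, OpenCV 4.12 (cv2) and the standard library are available. Lean on these libraries where they do the work, as an engineer would, in place of code of your own. Each camera call takes 0.05 s, during which the arm holds its last target. There are 200 camera calls.

## Working session

There is one attempt and no reset: what is moved stays moved. The work goes in short steps, Python scripts to look and compute and a tool call to move; the robot and the scene stay as the last step left them, time stands still between calls to the robot, and variables do not carry over. Pictures are saved under pics/ and viewed, at most 10 in all, crops included, and the job is handed in when it is done.

Besides the shell and the picture viewer there is one more tool, called after "Call:" in YAML: its name, and indented under it one key for each argument. jog_arm: Moves the arm, as the interface text tells. Its arguments: {"type":"object","properties":{"moves":{"type":"array","items":{"type":"object","properties":{"fingers":{"type":"number"},"slide":{"type":"array","items":{"type":"number"}},"angular":{"type":"array","items":{"type":"number"}}}}},"squeeze":{"type":"number"}},"required":["moves"]}

```bash
mkdir -p pics; cat > h.py <<'E'
from workcell import *
import numpy as np, cv2
from scipy.spatial.transform import Rotation as R
def rot(q): return R.from_quat([q[1],q[2],q[3],q[0]]).as_matrix()
def save(p,n,crop=None,s=1):
    im=p["color"]
    if crop: im=im[crop[1]:crop[3],crop[0]:crop[2]]
    im=cv2.resize(im,None,fx=s,fy=s,interpolation=cv2.INTER_CUBIC)
    cv2.imwrite("pics/"+n+".png",im[:,:,::-1])
def T(p,st=None):
    if "world_from_camera" in p: return np.array(p["world_from_camera"])
    M=np.eye(4); M[:3,:3]=rot(st["orientation"]); M[:3,3]=st["tcp_pos"]
    return M@np.array(p["tool_from_camera"])
def hit(p,px,z,st=None):
    f=200/np.tan(np.radians(p["fovy"])/2); W=T(p,st)
    d=W[:3,:3]@np.array([(px[0]-p["cx"])/f,(px[1]-p["cy"])/f,1.]); o=W[:3,3]
    return o+d*(z-o[2])/d[2]
def proj(p,X,st=None):
    f=200/np.tan(np.radians(p["fovy"])/2)
    c=np.linalg.inv(T(p,st))@np.append(X,1); return [p["cx"]+f*c[0]/c[2],p["cy"]+f*c[1]/c[2]]
E
python3 - <<'E'
from h import *
np.set_printoptions(precision=4,suppress=True)
st=get_state(); print(st)
for n in ["scene","top"]:
    p=read_camera(n); save(p,n,s=1.25)
    print(n,p["fovy"],T(p)[:3,3])
    for t,z in [("sill",.075),("flap_edge",.081),("bolt_tail",.0955),("tested_bolt",.0955),("bin_floor",.006),("return_box",0)]:
        for r in tip_of(t,p)[:4]: print(t,np.round(r["point"]),round(r["p"],2),hit(p,r["point"],z))
E
```

```text
{'clock': 0.0, 'joint_pos': array([-1.4206,  0.314 ,  0.045 ,  1.3036,  0.    ,  1.4312]), 'qvel': array([ 0.0004, -0.0004,  0.0002,  0.0014,  0.0012,  0.0006]), 'tau': array([  0.0002, -48.0631,  29.853 ,   0.0195,  -0.0001,   0.    ]), 'tcp_pos': array([ 0.1642, -0.5504,  0.2018]), 'orientation': array([-0.0009,  0.9895,  0.1444,  0.    ]), 'wrist_force': array([-0.1519,  0.5584,  0.082 ]), 'ft_torque': array([ 0.0588, -0.0344, -0.049 ]), 'grip_force': 0.0, 'finger_gap': 0.08547064480682176}
scene 56.530852389779355 [ 0.9942 -0.6234  0.8618]
sill [291. 215.] 0.96 [ 0.5035 -0.0353  0.075 ]
flap_edge [289. 206.] 0.57 [ 0.48   -0.0115  0.081 ]
bolt_tail [208. 285.] 0.96 [ 0.4924 -0.3476  0.0955]
bolt_tail [323. 261.] 0.74 [ 0.6811 -0.1356  0.0955]
bolt_tail [258. 230.] 0.58 [ 0.4762 -0.1464  0.0955]
bolt_tail [333. 322.] 0.23 [ 0.7922 -0.2625  0.0955]
tested_bolt [315. 267.] 0.8 [ 0.6761 -0.1627  0.0955]
tested_bolt [265. 220.] 0.78 [ 0.4667 -0.1074  0.0955]
tested_bolt [218. 273.] 0.78 [ 0.4862 -0.3095  0.0955]
tested_bolt [290. 229.] 0.29 [ 0.5471 -0.0953  0.0955]
bin_floor [338. 198.] 0.84 [0.5434 0.1691 0.006 ]
return_box [293. 231.] 0.84 [ 0.5023 -0.0302  0.    ]
return_box [280. 353.] 0.3 [ 0.7053 -0.3523  0.    ]
top 42.73310200317255 [0.4411 0.0265 1.6336]
sill [337. 221.] 0.73 [ 0.5025 -0.0242  0.075 ]
flap_edge [177. 251.] 0.34 [0.4145 0.4608 0.081 ]
bolt_tail [426. 238.] 0.76 [ 0.4489 -0.2911  0.0955]
bolt_tail [352. 173.] 0.68 [ 0.6466 -0.073   0.0955]
bolt_tail [379. 232.] 0.56 [ 0.4696 -0.1519  0.0955]
tested_bolt [369. 178.] 0.55 [ 0.6319 -0.1237  0.0955]
tested_bolt [363. 228.] 0.54 [ 0.4793 -0.1018  0.0955]
tested_bolt [418. 247.] 0.52 [ 0.4221 -0.2684  0.0955]
return_box [336. 224.] 0.94 [ 0.4956 -0.0256  0.    ]
```

View pics/scene.png

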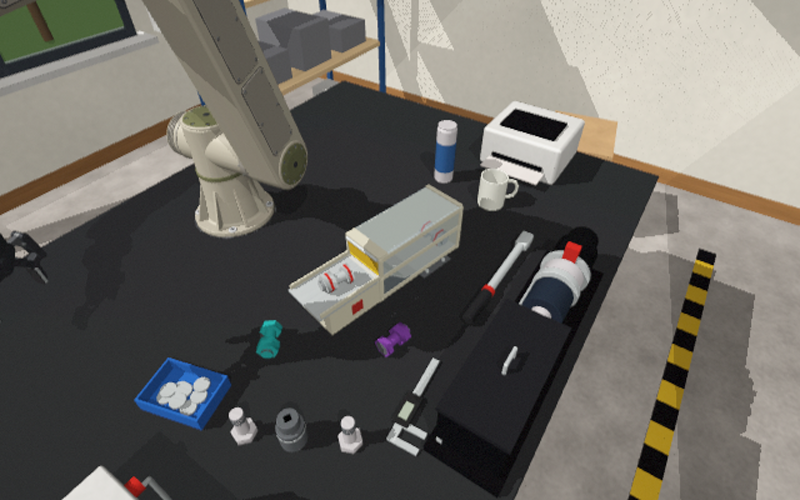

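View pics/top.png

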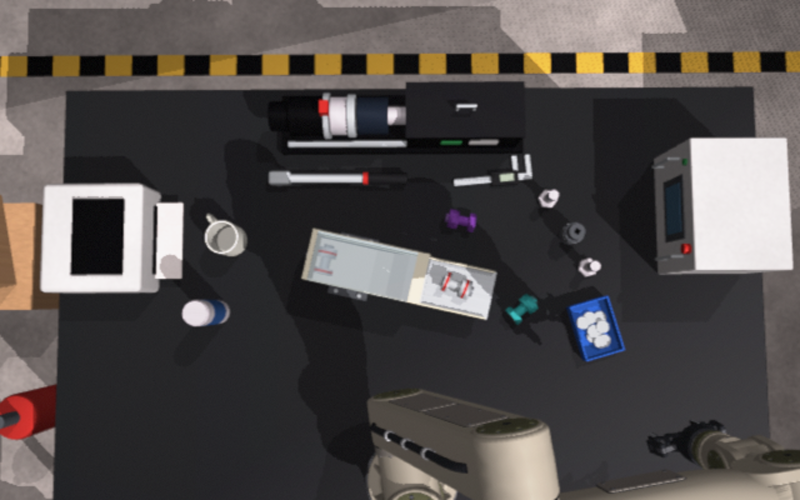

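The tested bolt is the grey one with red bands on the shelf: scene (265,220), top (363,228) in native pixels. The purple one at top (369,178) and the turquoise one at (418,247) lie on the bench and are look-alikes. The box points along roughly 78° in the world frame, and its mouth is near (0.503, -0.03). I'm moving to above the open end of the shelf and will confirm with a close look there.

Call:
jog_arm:
  moves:
    - {"fingers": 1,"slide": [387,-260,-70],"angular": [0,0,-61]}
    - {"fingers": 1,"slide": [387,-260,-70],"angular": [0,0,-61]}
    - {"fingers": 1,"slide": [387,-260,-70],"angular": [0,0,-61]}
    - {"fingers": 1,"slide": [387,-260,-70],"angular": [0,0,-61]}
    - {"fingers": 1,"slide": [387,-260,-70],"angular": [0,0,-61]}
    - {"fingers": 1,"slide": [387,-260,-70],"angular": [0,0,-61]}
    - {"fingers": 1,"slide": [387,-260,-70],"angular": [0,0,-61]}
    - {"fingers": 1,"slide": [387,-260,-70],"angular": [0,0,-61]}
    - {"fingers": 1,"slide": [387,-260,-70],"angular": [0,0,-61]}
    - {"fingers": 1,"slide": [387,-260,-70],"angular": [0,0,-61]}

```text
clock: 1.53
tcp_pos: [0.4273, -0.2314, 0.2652]
orientation: [0.001, 0.778, 0.628, 0.0]
wrist_force: [0.9, -1.0, 0.2]
finger_gap: -0.0004
grip_force: 0.0
```

```bash
cat > look.py <<'E'
from h import *
import sys
np.set_printoptions(precision=4,suppress=True)
def go(name,crop=None,s=1.25):
    st=get_state(); p=read_camera("wrist"); save(p,name,crop,s)
    print(st["clock"],st["tcp_pos"],"x-yaw deg",np.degrees(np.arctan2(rot(st["orientation"])[1,0],rot(st["orientation"])[0,0])),st["wrist_force"])
    print(p["fovy"],np.array(p["tool_from_camera"]))
    for t,z in [("sill",.075),("flap_edge",.081),("bolt_tail",.0955),("tested_bolt",.0955),("bin_floor",.006),("return_box",0)]:
        for r in tip_of(t,p)[:3]: print(t,np.round(r["point"]),round(r["p"],2),hit(p,r["point"],z,st))
if __name__=="__main__": go(sys.argv[1])
E
python3 look.py w1
```

```text
1.5333 [ 0.4273 -0.2314  0.2652] x-yaw deg 77.76366876743785 [ 0.87   -1.028   0.1691]
65.80856081324498 [[-0.0009 -0.9597 -0.2811  0.0712]
 [ 1.     -0.001   0.0004  0.    ]
 [-0.0007 -0.2811  0.9597 -0.1713]
 [ 0.      0.      0.      1.    ]]
bolt_tail [345.  87.] 0.89 [ 0.4692 -0.1488  0.0955]
bolt_tail [347. 212.] 0.65 [ 0.4443 -0.2847  0.0955]
bolt_tail [485.   1.] 0.61 [ 0.6173 -0.1006  0.0955]
tested_bolt [483.  39.] 0.94 [ 0.6129 -0.1337  0.0955]
tested_bolt [350.  47.] 0.9 [ 0.481  -0.1123  0.0955]
tested_bolt [326. 198.] 0.7 [ 0.4247 -0.2624  0.0955]
```

View pics/w1.png

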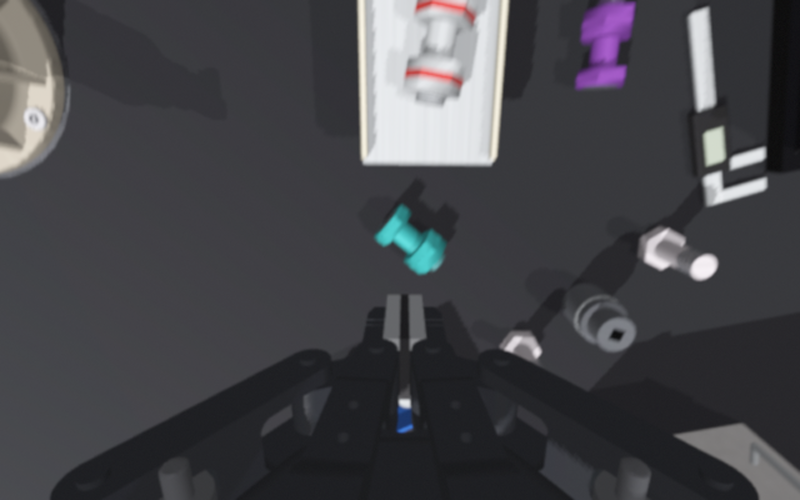

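The close view confirms it. The grey bolt with the two red bands, from (433,100) up to (448,0) in the enlarged picture, is on the shelf between the cream lips. Its tail points to the open end and it is about 5° askew to the right. The turquoise one (410,240) and the purple one (605,45) lie on the bench. Next I move lower, behind the tail.

Call:
jog_arm:
  moves:
    - {"fingers": 1,"slide": [30,15,30]}
    - {"fingers": 1,"slide": [50,23,60]}
    - {"fingers": 1,"slide": [50,23,95]}
    - {"fingers": 1,"slide": [50,23,125]}
    - {"fingers": 1,"slide": [50,23,125]}
    - {"fingers": 1,"slide": [50,23,125]}
    - {"fingers": 1,"slide": [50,23,125]}

```text
schema error: expected keys fingers, slide, angular
```

```bash
python3 look.py w2
```

```text
1.8833 [ 0.4257 -0.234   0.2642] x-yaw deg 77.4982158196438 [0.7205 0.3584 0.0956]
65.80856081324498 [[-0.0009 -0.9597 -0.2811  0.0712]
 [ 1.     -0.001   0.0004  0.    ]
 [-0.0007 -0.2811  0.9597 -0.1713]
 [ 0.      0.      0.      1.    ]]
bolt_tail [348.  84.] 0.72 [ 0.4705 -0.1491  0.0955]
bolt_tail [351. 212.] 0.69 [ 0.4474 -0.2878  0.0955]
tested_bolt [333. 197.] 0.86 [ 0.4306 -0.2657  0.0955]
tested_bolt [486.  34.] 0.76 [ 0.6144 -0.1336  0.0955]
tested_bolt [348.  45.] 0.55 [ 0.4782 -0.1137  0.0955]
```

View pics/w2.png

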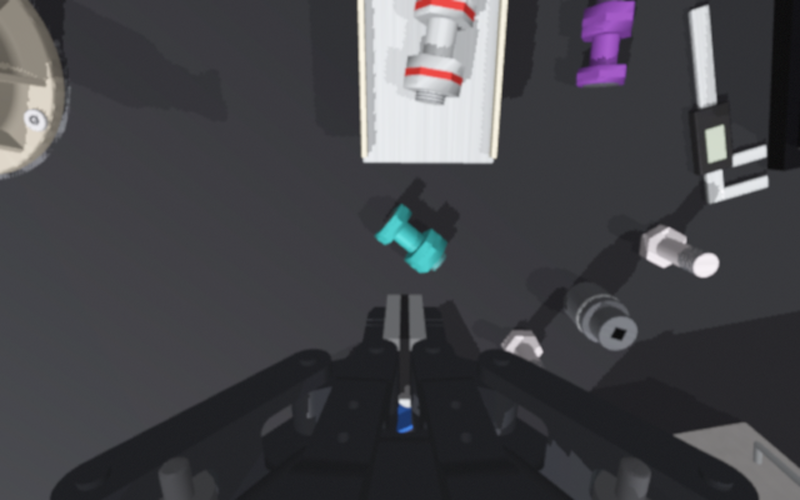

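The view hasn't changed because the move was refused: every row needs the `angular` key. I'm repeating it with that added.

Call:
jog_arm:
  moves:
    - {"fingers": 1,"slide": [30,15,20],"angular": [0,0,0]}
    - {"fingers": 1,"slide": [52,24,48],"angular": [0,0,0]}
    - {"fingers": 1,"slide": [52,24,85],"angular": [0,0,0]}
    - {"fingers": 1,"slide": [52,24,124],"angular": [0,0,0]}
    - {"fingers": 1,"slide": [52,24,124],"angular": [0,0,0]}
    - {"fingers": 1,"slide": [52,24,124],"angular": [0,0,0]}
    - {"fingers": 1,"slide": [52,24,124],"angular": [0,0,0]}

```text
clock: 2.82
tcp_pos: [0.462, -0.1884, 0.1424]
orientation: [0.001, 0.779, 0.626, 0.0]
wrist_force: [0.2, -0.3, 1.1]
finger_gap: 0.0001
grip_force: 0.0
```

```bash
python3 look.py w3
```

```text
2.8167 [ 0.462  -0.1884  0.1424] x-yaw deg 77.57635839080947 [ 0.1675 -0.3318  1.1428]
65.80856081324498 [[-0.0009 -0.9597 -0.2811  0.0712]
 [ 1.     -0.001   0.0004  0.    ]
 [-0.0007 -0.2811  0.9597 -0.1713]
 [ 0.      0.      0.      1.    ]]
bolt_tail [522.  23.] 0.9 [ 0.6109 -0.0973  0.0955]
bolt_tail [321. 151.] 0.84 [ 0.4693 -0.1486  0.0955]
tested_bolt [323.  95.] 0.94 [ 0.4787 -0.1126  0.0955]
tested_bolt [518.  68.] 0.75 [ 0.6074 -0.1232  0.0955]
```

View pics/w3.png

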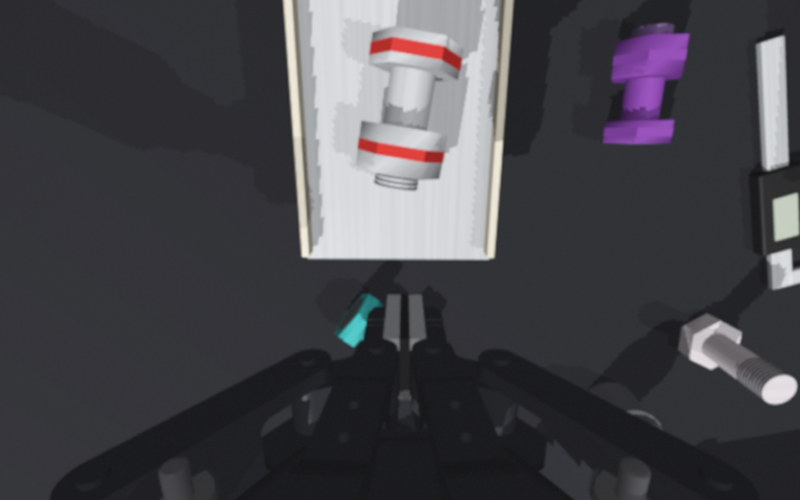

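The tested bolt's tail is at (397,183) and its head at (416,47), about 7° to the right of the box axis. The shelf is centred on the tool and aligned with it to within about 0.2°. A square push on the tail will straighten the bolt, because its rearmost corner lies on the side it leans towards. I'm lowering the tips behind the tail now.

Call:
jog_arm:
  moves:
    - {"fingers": 1,"slide": [0,0,22],"angular": [0,0,0]}
    - {"fingers": 1,"slide": [5,0,42],"angular": [0,0,0]}
    - {"fingers": 1,"slide": [15,0,42],"angular": [0,0,0]}
    - {"fingers": 1,"slide": [15,0,42],"angular": [0,0,0]}
    - {"fingers": 1,"slide": [15,0,42],"angular": [0,0,0]}

```text
clock: 3.58
tcp_pos: [0.4647, -0.1725, 0.0995]
orientation: [0.0, 0.779, 0.627, 0.0]
wrist_force: [-0.2, -0.5, 0.9]
finger_gap: 0.0001
grip_force: 0.0
```

```bash
python3 - <<'E'
from h import *
np.set_printoptions(precision=4,suppress=True)
st=get_state(); p=read_camera("wrist"); save(p,"w4",s=1.25)
Rt=rot(st["orientation"]); o=st["tcp_pos"]
print(st["clock"],o,Rt[:,2],st["wrist_force"])
def loc(X): return 1e3*(Rt.T@(X-o))
for t,z in [("bolt_tail",.0955),("tested_bolt",.0955),("sill",.075),("flap_edge",.081)]:
    for r in tip_of(t,p)[:2]: print(t,np.round(r["point"]),round(r["p"],2),loc(hit(p,r["point"],z,st)))
for n in ["scene","top"]:
    q=read_camera(n)
    for t,z in [("sill",.075),("bolt_tail",.0955)]:
        for r in tip_of(t,q)[:3]: print(n,t,np.round(r["point"]),round(r["p"],2),loc(hit(q,r["point"],z)))
E
```

```text
3.5833 [ 0.4647 -0.1725  0.0995] [ 0.0006 -0.0005 -1.    ] [-0.1544 -0.4906  0.9011]
bolt_tail [317. 189.] 0.92 [24.2989 -3.302   4.0095]
bolt_tail [553.  28.] 0.79 [109.1627 117.6255   4.0656]
tested_bolt [544.  87.] 0.72 [ 80.7397 118.7342   4.077 ]
tested_bolt [324. 123.] 0.57 [61.7229  0.744   3.9985]
scene sill [292. 211.] 0.89 [155.9375  -1.3099  24.462 ]
scene bolt_tail [320. 259.] 0.86 [ 81.1727 195.8472   4.1327]
scene bolt_tail [213. 283.] 0.78 [-153.3488   66.406     4.1263]
scene bolt_tail [259. 229.] 0.67 [31.4799  2.819   4.0113]
top sill [338. 221.] 0.96 [150.3595   6.1377  24.4694]
top bolt_tail [378. 232.] 0.8 [25.461  -1.4521  4.0104]
top bolt_tail [354. 176.] 0.79 [128.4248 149.6133   4.0816]
```

View pics/w4.png

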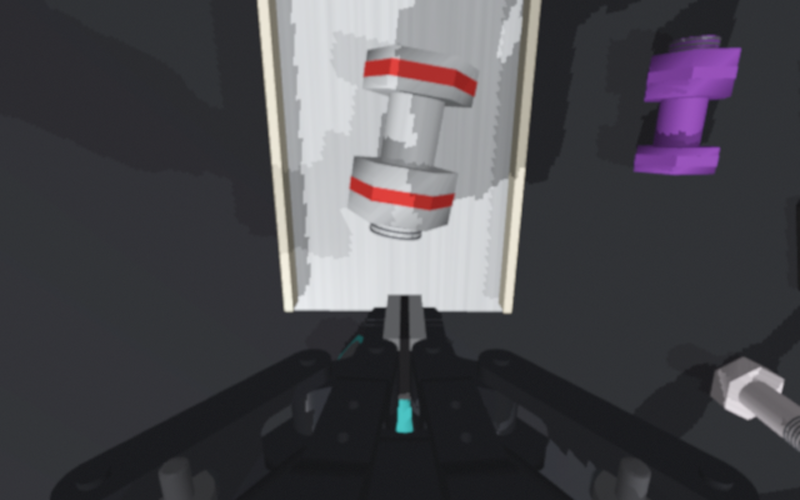

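The tail is 24 mm ahead of the TCP and 3 mm to the left. The hinge is about 150 mm ahead: the shelf's end edge at row 311 gives 149, the top camera 150. I push straight in, stopping short of the flap to check.

Call:
jog_arm:
  moves:
    - {"fingers": 1,"slide": [6,-2,0],"angular": [0,0,0]}
    - {"fingers": 1,"slide": [11,-2,0],"angular": [0,0,0]}
    - {"fingers": 1,"slide": [16,-2,0],"angular": [0,0,0]}
    - {"fingers": 1,"slide": [21,-2,0],"angular": [0,0,0]}
    - {"fingers": 1,"slide": [27,-2,0],"angular": [0,0,0]}
    - {"fingers": 1,"slide": [33,-2,0],"angular": [0,0,0]}
    - {"fingers": 1,"slide": [39,-2,0],"angular": [0,0,0]}
    - {"fingers": 1,"slide": [45,-2,0],"angular": [0,0,0]}
    - {"fingers": 1,"slide": [50,-2,0],"angular": [0,0,0]}
    - {"fingers": 1,"slide": [50,-2,0],"angular": [0,0,0]}

```text
clock: 4.97
tcp_pos: [0.4731, -0.1225, 0.0986]
orientation: [-0.0, 0.779, 0.627, 0.0]
wrist_force: [0.5, -0.1, 0.0]
finger_gap: -0.0001
grip_force: 0.0
```

```bash
cat > m.py <<'E'
from h import *
import sys
np.set_printoptions(precision=4,suppress=True)
st=get_state(); p=read_camera("wrist"); save(p,sys.argv[1],s=1.25)
Rt=rot(st["orientation"]); o=st["tcp_pos"]
print(st["clock"],o,Rt[:,2],st["wrist_force"])
def loc(X): return 1e3*(Rt.T@(X-o))
for t,z in [("bolt_tail",.0955),("tested_bolt",.0955),("sill",.075),("flap_edge",.081)]:
    for r in tip_of(t,p)[:2]: print(t,np.round(r["point"]),round(r["p"],2),loc(hit(p,r["point"],z,st)))
E
python3 m.py w5
```

```text
4.9667 [ 0.4731 -0.1225  0.0986] [-0.      0.0002 -1.    ] [ 0.5256 -0.1011  0.0276]
bolt_tail [545. 102.] 0.6 [ 72.6739 120.194    3.0638]
tested_bolt [538. 151.] 0.6 [ 46.4316 121.5781   3.059 ]
tested_bolt [327. 211.] 0.59 [10.909   2.5948  3.0621]
sill [325.  64.] 0.71 [94.3735  1.3447 23.5771]
flap_edge [320.  49.] 0.98 [101.6337  -1.5532  17.5786]
```

View pics/w5.png

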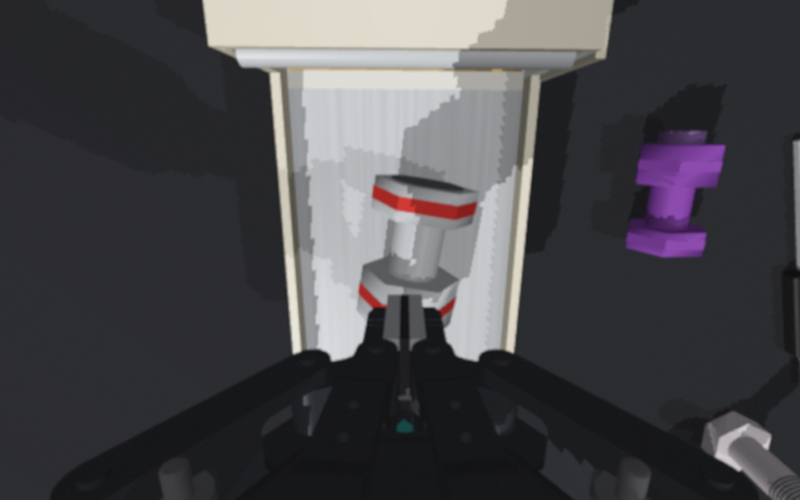

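The flap and header are now visible: the hinge bar is at row 60 and the flap edge is about 100 mm ahead. The fingers hide the tail, and the bolt seems to have moved less than I expected. I check from the side with the scene camera.

```bash
python3 - <<'E'
from h import *
st=get_state(); p=read_camera("scene"); save(p,"s2",(190,140,350,260),5)
o=st["tcp_pos"]; Rt=rot(st["orientation"])
for v in [(0,0,0),(0,0,11),(11,0,11),(11,0,-20)]:
    q=proj(p,o+Rt@np.array(v)/1e3); print(v,[(q[0]-190)*5,(q[1]-140)*5])
w=read_camera("wrist")
for v in [(0,0,0),(0,0,11),(11,0,11),(-11,0,11)]: print(v,1.25*np.array(proj(w,o+Rt@np.array(v)/1e3,st)))
E
```

```text
(0, 0, 0) [np.float64(362.6485782220638), np.float64(418.7183549321162)]
(0, 0, 11) [np.float64(364.64419815810913), np.float64(432.0831165433792)]
(11, 0, 11) [np.float64(380.25006325854093), np.float64(422.0576427664574)]
(11, 0, -20) [np.float64(374.9035725326658), np.float64(383.8945223766959)]
(0, 0, 0) [403.83374441 287.10314232]
(0, 0, 11) [403.82922567 278.69034441]
(11, 0, 11) [403.80698997 257.98080176]
(-11, 0, 11) [403.85076721 298.75337349]
```

View pics/s2.png

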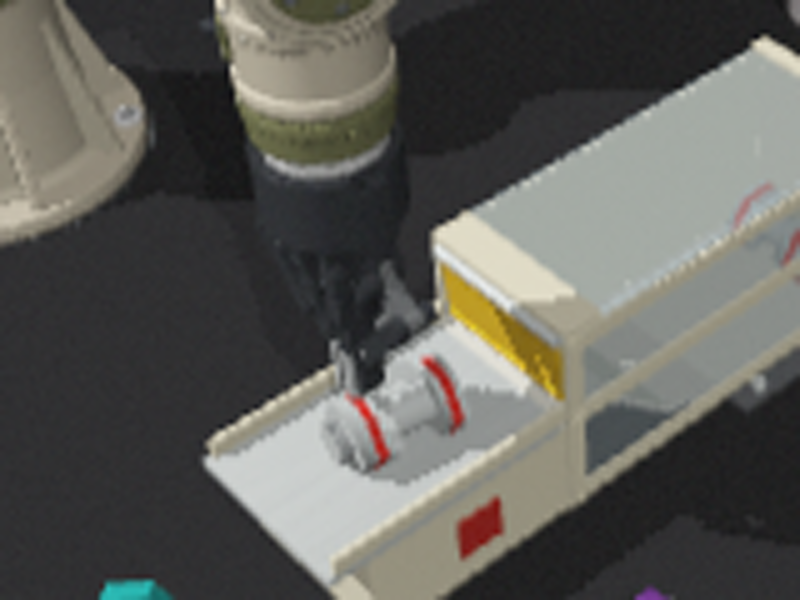

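The scene crop shows the fingertips ending around (365,390), on top of the nut, while the bolt stays at (325–465, 360–470). The tips passed over it with no contact, so they reach less far ahead of the TCP than stated. I back off upward and then behind the bolt, and check the module for tip data.

Call:
jog_arm:
  moves:
    - {"fingers": 1,"slide": [0,0,-15],"angular": [0,0,0]}
    - {"fingers": 1,"slide": [-20,0,-15],"angular": [0,0,0]}
    - {"fingers": 1,"slide": [-53,0,-15],"angular": [0,0,0]}
    - {"fingers": 1,"slide": [-53,0,0],"angular": [0,0,0]}
    - {"fingers": 1,"slide": [-53,0,0],"angular": [0,0,0]}
    - {"fingers": 1,"slide": [-53,0,0],"angular": [0,0,0]}

```text
clock: 5.82
tcp_pos: [0.4606, -0.1751, 0.0979]
orientation: [-0.001, 0.78, 0.626, -0.0]
wrist_force: [-0.3, 0.3, 0.2]
finger_gap: 0.0002
grip_force: 0.0
```

```bash
python3 - <<'E'
import workcell
print([n for n in dir(workcell) if not n.startswith('_')], getattr(workcell,'tips_ahead',None))
from h import *
st=get_state(); print(st["clock"],st["tcp_pos"],st["finger_gap"])
a=read_camera("scene"); o=st["tcp_pos"]; Rt=rot(st["orientation"])
q=proj(a,o); c=(int(q[0])-50,int(q[1])-60,int(q[0])+50,int(q[1])+15); save(a,"s3",c,8)
for z in (-40,-30,-20,-10,0,11):
    q=proj(a,o+Rt@np.array([0,0,z])/1e3); print(z,np.round([(q[0]-c[0])*8,(q[1]-c[1])*8]))
q=proj(a,np.append(o[:2],.075)); print("shelf below",np.round([(q[0]-c[0])*8,(q[1]-c[1])*8]))
w=read_camera("wrist")
for r in tip_of("bolt_tail",w)[:2]: print(r["p"],1e3*Rt.T@(hit(w,r["point"],.0955,st)-o))
E
```

```text
['MotionError', 'get_state', 'hand_in', 'look_for', 'read_camera', 'tip_of', 'tips_ahead'] 0.011
5.8167 [ 0.46058861 -0.17511936  0.09792903] 0.0001971062629909704
-40 [390. 405.]
-30 [394. 425.]
-20 [398. 445.]
-10 [402. 465.]
0 [406. 485.]
11 [410. 506.]
shelf below [415. 529.]
0.94 [-76.06505948  11.45717132   2.33525775]
0.92 [109.7676324  119.48721652   2.26245283]
```

View pics/s3.png

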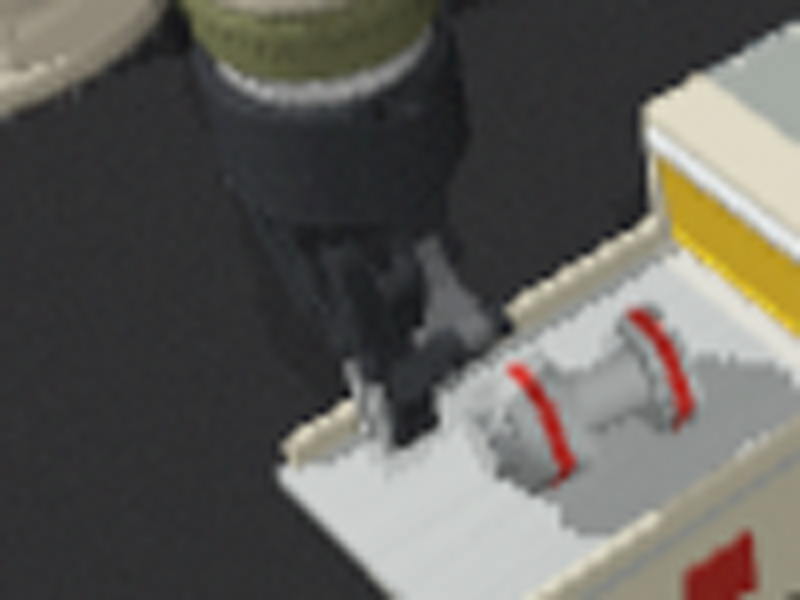

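In this crop the tips end at about (395,450), against my projected scale, so they stand about 18 mm *behind* the TCP rather than 11 mm ahead of it. That explains passing just over the 41 mm high nut. The bolt hasn't moved. With fingers that short, the gripper's body could meet the header, so I lean the tool back 35° with the tips forward. I lower until the leading tip edge is about 18 mm above the shelf, behind the tail.

Call:
jog_arm:
  moves:
    - {"fingers": 1,"slide": [0,0,0],"angular": [0,7,0]}
    - {"fingers": 1,"slide": [0,0,0],"angular": [0,14,0]}
    - {"fingers": 1,"slide": [0,0,5],"angular": [0,21,0]}
    - {"fingers": 1,"slide": [0,0,10],"angular": [0,28,0]}
    - {"fingers": 1,"slide": [0,0,16],"angular": [0,35,0]}
    - {"fingers": 1,"slide": [0,0,22],"angular": [0,35,0]}
    - {"fingers": 1,"slide": [0,0,26],"angular": [0,35,0]}
    - {"fingers": 1,"slide": [0,0,26],"angular": [0,35,0]}
    - {"fingers": 1,"slide": [0,0,26],"angular": [0,35,0]}

```text
clock: 6.72
tcp_pos: [0.4621, -0.1743, 0.0737]
orientation: [-0.187, 0.743, 0.599, 0.234]
wrist_force: [0.5, -0.6, 0.4]
finger_gap: -0.0002
grip_force: 0.0
```

```bash
cat > t.py <<'E'
from h import *
import sys
np.set_printoptions(precision=1,suppress=True)
B=np.array([[.2147,.9767,0],[.9767,-.2147,0],[0,0,1]])  # box: along, right, up
def b(X): return 1e3*B@(np.array(X)-[.503,-.028,.075])
st=get_state(); Rt=rot(st["orientation"]); o=st["tcp_pos"]
print("clock",st["clock"],"F",B@st["wrist_force"],"tcp",b(o),"front corner",b(o+Rt@[.011,0,-.018]),"rear",b(o+Rt@[-.011,0,-.018]),"\nx",B@Rt[:,0],"y",B@Rt[:,1])
for n in sys.argv[1:]:
    p=read_camera(n); cv2.imwrite(f"raw_{n}_{st['clock']:.1f}.png",p["color"][:,:,::-1])
    for t,z in [("bolt_tail",.0955),("tested_bolt",.0955),("sill",.075),("flap_edge",.081)]:
        for r in tip_of(t,p)[:3]:
            X=b(hit(p,r["point"],z,st))
            if abs(X[1])<60: print(n,t,np.round(r["point"]),round(r["p"],2),X)
E
python3 t.py wrist top scene
```

```text
clock 6.7167 F [-0.4  0.6  0.4] tcp [-151.7   -8.5   -1.3] front corner [-153.    -8.6   19.8] rear [-171.    -8.5    7.2] 
x [ 0.8 -0.   0.6] y [0. 1. 0.]
wrist bolt_tail [321. 174.] 0.95 [-124.7   -9.7   20.5]
wrist tested_bolt [330. 117.] 0.67 [-87.9  -4.6  20.5]
wrist tested_bolt [324.  37.] 0.46 [-27.3  -7.9  20.5]
wrist sill [322.  35.] 0.59 [-3.9 -9.2  0. ]
wrist flap_edge [322.  19.] 0.89 [ 4.6 -9.2  6. ]
top bolt_tail [334. 222.] 0.59 [11.2 -6.2 20.5]
top bolt_tail [376. 233.] 0.51 [-119.8  -11.8   20.5]
top tested_bolt [365. 229.] 0.56 [-85.7  -8.3  20.5]
top sill [337. 222.] 0.98 [ 1.7 -4.3 -0. ]
scene bolt_tail [256. 229.] 0.64 [-122.9   -7.4   20.5]
scene bolt_tail [210. 284.] 0.57 [-309.8   58.8   20.5]
scene tested_bolt [217. 271.] 0.57 [-276.9   36.6   20.5]
scene sill [288. 212.] 0.63 [ -6.2 -12.   -0. ]
scene flap_edge [336. 197.] 0.67 [140.9  44.8   6. ]
scene flap_edge [292. 210.] 0.6 [ 5.3 -7.8  6. ]
```

In box coordinates the tail is at -124 mm, the tip edge at -153, and the tool is centred on the shelf with the flap edge found at +5, as expected. I push level by 60 mm and measure.

Call:
jog_arm:
  moves:
    - {"fingers": 1,"slide": [7.4,0,5.2],"angular": [0,0,0]}
    - {"fingers": 1,"slide": [13.9,0,9.8],"angular": [0,0,0]}
    - {"fingers": 1,"slide": [19.7,0,13.8],"angular": [0,0,0]}
    - {"fingers": 1,"slide": [24.6,0,17.2],"angular": [0,0,0]}
    - {"fingers": 1,"slide": [29.5,0,20.7],"angular": [0,0,0]}
    - {"fingers": 1,"slide": [34.4,0,24.1],"angular": [0,0,0]}
    - {"fingers": 1,"slide": [39.3,0,27.5],"angular": [0,0,0]}
    - {"fingers": 1,"slide": [44.2,0,31],"angular": [0,0,0]}
    - {"fingers": 1,"slide": [49.1,0,34.4],"angular": [0,0,0]}
    - {"fingers": 1,"slide": [49.1,0,34.4],"angular": [0,0,0]}

```text
clock: 8.3
tcp_pos: [0.4745, -0.1154, 0.0728]
orientation: [-0.189, 0.743, 0.598, 0.235]
wrist_force: [-1.3, -0.5, 0.3]
finger_gap: 0.0003
grip_force: 0.1
```

```bash
python3 t.py wrist scene; cp raw_wrist_8*.png pics/w6.png 2>/dev/null || ls raw*; ls raw*
```

```text
clock 8.3 F [-0.7 -1.1  0.3] tcp [-91.5  -9.1  -2.2] front corner [-92.8  -9.1  18.8] rear [-110.8   -9.1    6.2] 
x [ 0.8 -0.   0.6] y [ 0.  1. -0.]
wrist bolt_tail [321. 237.] 0.93 [-100.2   -9.9   20.5]
wrist tested_bolt [328. 170.] 0.75 [-62.6  -6.1  20.5]
wrist sill [323. 105.] 0.81 [-5.5 -8.9  0. ]
wrist flap_edge [324.  88.] 0.81 [ 3.3 -8.   6. ]
scene bolt_tail [263. 225.] 0.73 [-102.2   -6.1   20.5]
scene tested_bolt [216. 271.] 0.93 [-278.7   36.1   20.5]
scene tested_bolt [275. 217.] 0.7 [-58.6  -6.8  20.5]
scene sill [291. 216.] 0.69 [-8.4  4.6 -0. ]
scene flap_edge [291. 211.] 0.68 [ 1.6 -6.7  6. ]
scene flap_edge [150. 320.] 0.53 [-455.4   36.     6. ]
raw_scene_6.7.png
raw_scene_8.3.png
raw_top_6.7.png
raw_wrist_6.7.png
raw_wrist_8.3.png
```

The bolt is sliding: its tail is now at about -101 mm and still near the centre line (-9.9, with the shelf centre at -8.5). I keep pushing as the head enters the flap.

Call:
jog_arm:
  moves:
    - {"fingers": 1,"slide": [5.7,0,4],"angular": [0,0,0]}
    - {"fingers": 1,"slide": [11.5,0,8],"angular": [0,0,0]}
    - {"fingers": 1,"slide": [17.2,0,12],"angular": [0,0,0]}
    - {"fingers": 1,"slide": [22.9,0,16],"angular": [0,0,0]}
    - {"fingers": 1,"slide": [28.7,0,20],"angular": [0,0,0]}
    - {"fingers": 1,"slide": [34.4,0,24],"angular": [0,0,0]}
    - {"fingers": 1,"slide": [39.3,0,27],"angular": [0,0,0]}
    - {"fingers": 1,"slide": [44.2,0,30.5],"angular": [0,0,0]}
    - {"fingers": 1,"slide": [49.1,0,34],"angular": [0,0,0]}
    - {"fingers": 1,"slide": [49.1,0,34],"angular": [0,0,0]}

```text
clock: 9.63
tcp_pos: [0.4871, -0.0564, 0.0733]
orientation: [-0.189, 0.743, 0.598, 0.235]
wrist_force: [-0.3, -0.3, -0.5]
finger_gap: 0.0001
grip_force: 0.0
```

```bash
python3 t.py wrist scene
```

```text
clock 9.6333 F [-0.4 -0.3 -0.5] tcp [-31.1  -9.4  -1.7] front corner [-32.5  -9.4  19.3] rear [-50.5  -9.4   6.7] 
x [ 0.8 -0.   0.6] y [ 0.  1. -0.]
wrist bolt_tail [324. 239.] 0.61 [-40.7  -8.7  20.5]
wrist tested_bolt [321. 174.] 0.58 [ -4.4 -10.6  20.5]
scene bolt_tail [278. 213.] 0.6 [-40.9 -12.9  20.5]
scene tested_bolt [290. 206.] 0.71 [  3.3 -10.2  20.5]
scene tested_bolt [218. 269.] 0.65 [-272.4   33.9   20.5]
scene sill [291. 212.] 0.72 [ 1.6 -8.  -0. ]
```

The tail is at -41 mm, with the bolt centred and straight. Final stretch: push until the tail is about 4 mm short of the hinge, hold, and check.

Call:
jog_arm:
  moves:
    - {"fingers": 1,"slide": [5.7,0,4],"angular": [0,0,0]}
    - {"fingers": 1,"slide": [11.5,0,8],"angular": [0,0,0]}
    - {"fingers": 1,"slide": [16.4,0,11.5],"angular": [0,0,0]}
    - {"fingers": 1,"slide": [21.3,0,15],"angular": [0,0,0]}
    - {"fingers": 1,"slide": [26.2,0,18.3],"angular": [0,0,0]}
    - {"fingers": 1,"slide": [30.3,0,21.2],"angular": [0,0,0]}
    - {"fingers": 1,"slide": [30.3,0,21.2],"angular": [0,0,0]}
    - {"fingers": 1,"slide": [30.3,0,21.2],"angular": [0,0,0]}

```text
clock: 10.8
tcp_pos: [0.4949, -0.0215, 0.0728]
orientation: [-0.189, 0.743, 0.598, 0.234]
wrist_force: [-0.3, 0.4, 0.3]
finger_gap: 0.0001
grip_force: 0.0
```

```bash
python3 t.py wrist scene
```

```text
clock 10.8 F [ 0.4 -0.4  0.3] tcp [ 4.6 -9.3 -2.2] front corner [ 3.3 -9.3 18.8] rear [-14.8  -9.2   6.2] 
x [ 0.8 -0.   0.6] y [ 0.  1. -0.]
wrist sill [326. 245.] 0.77 [-4.9 -7.2  0. ]
scene tested_bolt [216. 273.] 0.69 [-282.3   40.9   20.5]
scene tested_bolt [148. 320.] 0.49 [-458.5   46.    20.5]
scene sill [291. 214.] 0.97 [-3.9 -0.7 -0. ]
scene flap_edge [293. 229.] 0.16 [-42.3  53.5   6. ]
```

The bolt no longer shows on the shelf. I'm pulling the fingers out and then raising them.

Call:
jog_arm:
  moves:
    - {"fingers": 1,"slide": [-12,0,-8.5],"angular": [0,0,0]}
    - {"fingers": 1,"slide": [-33,0,-23],"angular": [0,0,0]}
    - {"fingers": 1,"slide": [-58,0,-40],"angular": [0,0,0]}
    - {"fingers": 1,"slide": [-82,0,-57],"angular": [0,0,0]}
    - {"fingers": 1,"slide": [-70,0,-74],"angular": [0,0,0]}
    - {"fingers": 1,"slide": [-59,0,-90],"angular": [0,0,0]}
    - {"fingers": 1,"slide": [-47,0,-107],"angular": [0,0,0]}
    - {"fingers": 1,"slide": [-47,0,-107],"angular": [0,0,0]}
    - {"fingers": 1,"slide": [-47,0,-107],"angular": [0,0,0]}
    - {"fingers": 1,"slide": [-47,0,-107],"angular": [0,0,0]}

```text
clock: 12.13
tcp_pos: [0.4737, -0.1199, 0.1331]
orientation: [-0.188, 0.743, 0.598, 0.234]
wrist_force: [-0.6, 0.1, -0.4]
finger_gap: -0.0002
grip_force: 0.0
```

Call:
jog_arm:
  moves:
    - {"fingers": 1,"slide": [0,0,0],"angular": [0,0,0]}
    - {"fingers": 1,"slide": [0,0,0],"angular": [0,0,0]}
    - {"fingers": 1,"slide": [0,0,0],"angular": [0,0,0]}
    - {"fingers": 1,"slide": [0,0,0],"angular": [0,0,0]}
    - {"fingers": 1,"slide": [0,0,0],"angular": [0,0,0]}
    - {"fingers": 1,"slide": [0,0,0],"angular": [0,0,0]}
    - {"fingers": 1,"slide": [0,0,0],"angular": [0,0,0]}
    - {"fingers": 1,"slide": [0,0,0],"angular": [0,0,0]}
    - {"fingers": 1,"slide": [0,0,0],"angular": [0,0,0]}
    - {"fingers": 1,"slide": [0,0,0],"angular": [0,0,0]}

```text
clock: 12.97
tcp_pos: [0.4738, -0.1199, 0.1336]
orientation: [-0.188, 0.743, 0.598, 0.234]
wrist_force: [-0.4, -0.6, 0.2]
finger_gap: -0.0
grip_force: 0.0
```

Call:
jog_arm:
  moves:
    - {"fingers": 1,"slide": [0,0,0],"angular": [0,0,0]}
    - {"fingers": 1,"slide": [0,0,0],"angular": [0,0,0]}
    - {"fingers": 1,"slide": [0,0,0],"angular": [0,0,0]}
    - {"fingers": 1,"slide": [0,0,0],"angular": [0,0,0]}
    - {"fingers": 1,"slide": [0,0,0],"angular": [0,0,0]}
    - {"fingers": 1,"slide": [0,0,0],"angular": [0,0,0]}
    - {"fingers": 1,"slide": [0,0,0],"angular": [0,0,0]}
    - {"fingers": 1,"slide": [0,0,0],"angular": [0,0,0]}
    - {"fingers": 1,"slide": [0,0,0],"angular": [0,0,0]}
    - {"fingers": 1,"slide": [0,0,0],"angular": [0,0,0]}

```text
clock: 13.8
tcp_pos: [0.4738, -0.1199, 0.1335]
orientation: [-0.188, 0.743, 0.598, 0.234]
wrist_force: [0.4, -1.3, 0.5]
finger_gap: 0.0002
grip_force: 0.0
```

Call:
jog_arm:
  moves:
    - {"fingers": 1,"slide": [0,0,0],"angular": [0,0,0]}
    - {"fingers": 1,"slide": [0,0,0],"angular": [0,0,0]}
    - {"fingers": 1,"slide": [0,0,0],"angular": [0,0,0]}
    - {"fingers": 1,"slide": [0,0,0],"angular": [0,0,0]}
    - {"fingers": 1,"slide": [0,0,0],"angular": [0,0,0]}
    - {"fingers": 1,"slide": [0,0,0],"angular": [0,0,0]}
    - {"fingers": 1,"slide": [0,0,0],"angular": [0,0,0]}
    - {"fingers": 1,"slide": [0,0,0],"angular": [0,0,0]}
    - {"fingers": 1,"slide": [0,0,0],"angular": [0,0,0]}
    - {"fingers": 1,"slide": [0,0,0],"angular": [0,0,0]}

```text
clock: 14.63
tcp_pos: [0.4738, -0.1199, 0.1336]
orientation: [-0.188, 0.743, 0.598, 0.234]
wrist_force: [0.3, -1.0, -0.3]
finger_gap: -0.0004
grip_force: 0.0
```

```bash
python3 t.py wrist scene top; python3 - <<'E'
import cv2,glob,numpy as np
s=cv2.imread(sorted(glob.glob("raw_scene_1[1-9]*"))[-1])[130:280,200:400]
w=cv2.imread(sorted(glob.glob("raw_wrist_1[1-9]*"))[-1])[:200,170:470]
cv2.imwrite("pics/fin.png",np.vstack([cv2.resize(s,(480,360),interpolation=2),cv2.resize(w,(360,240),interpolation=2,dst=None) if 0 else cv2.copyMakeBorder(cv2.resize(w,(345,230)),0,0,0,135,0)]))
E
```

```text
clock 14.6333 F [-1.   0.5 -0.3] tcp [-96.   -8.8  58.6] front corner [-97.3  -8.8  79.6] rear [-115.3   -8.8   67. ] 
x [0.8 0.  0.6] y [-0.  1.  0.]
wrist tested_bolt [322. 140.] 0.19 [-14.6  -9.8  20.5]
wrist sill [321. 143.] 0.73 [ -6.6 -10.6   0. ]
wrist flap_edge [322. 130.] 0.55 [ 3.  -9.5  6. ]
wrist flap_edge [321. 143.] 0.41 [ -9.2 -10.7   6. ]
scene tested_bolt [217. 268.] 0.82 [-271.9   31.    20.5]
scene tested_bolt [292. 227.] 0.4 [-46.5  54.6  20.5]
scene sill [290. 213.] 0.69 [-3.6 -5.5 -0. ]
scene flap_edge [292. 210.] 0.76 [ 5.8 -5.6  6. ]
top tested_bolt [420. 246.] 0.44 [-256.3  -23.8   20.5]
top sill [336. 223.] 0.87 [ 3.  -7.1 -0. ]
```

View pics/fin.png

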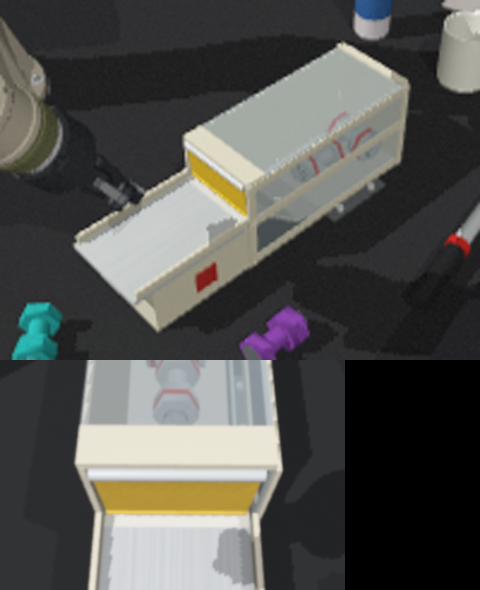

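The final picture shows the shelf empty and the yellow flap shut, with its edge measured at +3 to +6 mm. The red-banded bolt is down in the bin at (318,160), beside the earlier one. The look-alikes haven't moved and the fingers are clear.

```bash
python3 -c "
from workcell import *
print(hand_in())"
```

```text
the job is handed in; nothing more can be done
None
```

The red-banded bolt went through the flap and down the chute into the bin, the flap is shut, the fingers are clear, and the job was handed in at about 15 s of the 43 s allowed.

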